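Rake finishing media out on a drain tray

ROBOT

A 7-joint arm with a two-finger parallel gripper is mounted at the origin on the work surface. World frame = base frame: x ahead of the robot, y to its left, z up, the work surface at z = 0. Lengths are in m, angles in rad, forces in N, time in s.
With the tool pointing down it reaches from about 0.425 to 0.925 m from the base axis. Payload 6.8 kg.
Tool frame: the origin (TCP) lies midway between the tips of the shut fingers; the grasp point (between the pads) lies behind it (grip_depth is the z of the grasp point in the tool frame, in m); z points along the fingers, y is the line along which they close (so a half turn about z gives the same grasp; the last joint's range is limited). The gripper opens to 88 mm and grips with 3 to 60 N. Pads are 20 mm wide; open, the fingers measure 115 mm over their backs; the gripper's body (75 mm by 178 mm) begins 61 mm behind the grasp point.
Start: joints at [-1.32, 0.477, 0.022, 1.555, -0.011, 1.109, -0.083], TCP at [0.237, 0.632, 0.223] pointing down, gripper open.
Joint ranges: [-2.96, 2.96], [-0.34, 2.1], [-1.41, 1.46], [0.24, 2.44], [-1.37, 4.51], [0.17, 1.92], [-2.96, 2.96]. Speed limits (rad/s): [2.39, 2.39, 3.14, 3.14, 3.14, 3.14, 3.14].

INTERFACE

Orientations are given as a unit quaternion [x, y, z, w].
In Python, from rig import * gives the robot as it stands.
- The arm moves only by the shell command python3 -m inch 'ROWS'. ROWS is JSON, a list of rows, each an object with "translation": the shift along the tool's x, y, z in mm, a list of three; "rot": the turn, a rotation vector about the tool's x, y, z in rad, a list of three; "jaw": the opening, from 0 (shut) to 1 (fully open). In form: [{"translation": [x, y, z], "rot": [wx, wy, wz], "jaw": jaw}, ...]. A call has 1 to 5 rows; each row is the pose to reach, as a shift and turn from the pose commanded when the call began, along the tool's axes at that moment; what a row does not reach only later rows make up. A row lasts 1/10 s, in which the tool goes at most 50 mm and 8.59 degrees, less where a joint would pass 70% of its speed; a pose out of reach is approached as far as the arm can. A call with a gripper value outside its range is refused whole. The fingers move at their own pace and stop on an object; the grip force is fixed at half the most. Time passes only in rows, so rows that repeat a pose let the fingers close. It gives the time, the measured TCP pose, the force, the opening and the grip force at its end, in the units of the state.
- observe(): the state, without advancing time (a new reading comes with each control period).
- snapshot(name): name is "scene" or "side" or "wrist"; returns a dict with "image" (480x640x3 uint8, red, green, blue), "range_z" (480x640 float32, m along the optical axis (not along the pixel's ray), 0 where there is no reading), "mtx" (3x3 intrinsics, pixels), "R" (3x3) and "t" (3): a world point X has camera coordinates R X + t; the wrist camera has in their place "mount" (4x4, takes a point from camera to tool coordinates, whose origin is the TCP and whose axes are the flange's). Camera axes: x right, y down, z forward; pixel columns grow to the right and rows downward; lengths in m; the calibration is good to about 2 mm. A picture is of the moment at which its call begins: read the wrist's pose just before it.
- finish_job(): hands the job in; it is judged then, once.
The state is a dict: "clock": time; "joint_pos": joint angles; "qvel": joint speeds; "joint_efforts": joint torques, N m; "eef_pos": TCP position; "ee_rot": TCP orientation; "contact_force": force on the tool from outside, world axes, zero at the start; "ft_torque": the same for the moment, N m; "width": finger opening in m; "grasp_force": force on a finger pad.
Only numpy, scipy, OpenCV 4.12 (cv2) and the standard library are available. Lean on these libraries where they do the work, as an engineer would, in place of code of your own. Each camera call takes 0.05 s, during which the arm holds its last target. There are 200 camera calls.

TASK

Take the rake from its rest and rake the heaped ceramic chunks down the drain tray, drawing it steadily with its teeth riding lightly on the bed right down to the low third, until all nine lie in one even layer: none on top of another, and at least two in each third of the bed. Don't press hard enough to score the tray, move the chunks only with the rake, leave the other things on the bench alone, and lay the rake back in its rest.

Things in the scene. Friction and masses are not known exactly. Their poses are not given: they have to be found in the camera images.
- drain_stand: Green steel drain stand, 180 x 350 mm, carrying a stainless tray. Origin on the bench under the tray's centre; z up, x across, y along the tray to its HIGH end, where the chunks start heaped. Perforated flat bed x -60 to 60, y -150 to 150 mm; walls 4 mm thick stand 36 mm above it on all sides. Thirds of the bed: y 50 to 150 (high), -50 to 50 (middle), -150 to -50 (low).
- bed_high (a point): Middle of the tray's hinge line, at the bed's high end (stand x 0, y 150 mm): here the bed is 55 mm above the bench. From here the bed falls evenly to the low end with a drainage slope of 0.5 to 4.3 degrees set by a screw. This slope is NOT measured: feel for the bed. The tray is stiff and does not give.
- bed_low (a point): A mark level with the hinge line, above the bed's low end (stand x 0, y -150, 55 mm above the bench). The bed itself lies 2.5 to 23 mm below this mark. It takes more than 10 N between rake and tray to score the tray; a few newtons are right.
- rake: Rigid hand rake, 224 mm long, 0.17 kg. Origin midway between the tooth tips; x from handle to head, y along the head, z up. Head bar 98 mm wide (y), 8 mm thick, its top 51 mm above the tips; six straight steel teeth, 5 mm thick, 18 mm pitch. Wooden handle 20 mm wide, 24 mm high, its axis level 70 mm above the tips, from x -24 to -220. Starts level in its rest, tips 6 mm above the bench.
- rake_grip (a point): Place to hold the rake: on the handle's axis, 85 mm behind the teeth (rake x -85) and 70 mm above the tips, midway between the two cradles of the rest when the rake lies there.
- rake_rest: Fixed wooden tool rest: base 150 x 80 x 10 mm, two U-shaped cradles 12 mm thick at x -50 and 50, floors 64 mm and tops 90 mm above the bench, slots 32 mm wide (y). Origin on the bench under its centre, z up. Lying home, the rake points along the rest's +x with its origin at x 85, y 0, z 6 mm (handle axis 76 mm above the bench).
- tin: Bystander: round brass lidded tin, 86 mm across, 46 mm high, origin under its centre.
- tee_key: Bystander: steel T-handle key lying on the bench, 146 mm long, 12 mm thick.
- oil_bottle: Bystander: white plastic bottle with black cap, 56 mm across, 130 mm high, origin under its centre.
- chunk1: Grey-brown ceramic deburring chunk, one of nine alike: a triangular prism, side 44 mm, 24 mm thick, about 50 g; origin at its centre, z along its thickness, one corner on its +x axis 25 mm out. They start in a two-deep heap in the high third of the tray: two rows of three on the bed and three more on top.
- chunk2: Grey-brown ceramic deburring chunk, one of nine alike: a triangular prism, side 44 mm, 24 mm thick, about 50 g; origin at its centre, z along its thickness, one corner on its +x axis 25 mm out. See chunk1.
- chunk3: Grey-brown ceramic deburring chunk, one of nine alike: a triangular prism, side 44 mm, 24 mm thick, about 50 g; origin at its centre, z along its thickness, one corner on its +x axis 25 mm out. See chunk1.
- chunk4: Grey-brown ceramic deburring chunk, one of nine alike: a triangular prism, side 44 mm, 24 mm thick, about 50 g; origin at its centre, z along its thickness, one corner on its +x axis 25 mm out. See chunk1.
- chunk5: Grey-brown ceramic deburring chunk, one of nine alike: a triangular prism, side 44 mm, 24 mm thick, about 50 g; origin at its centre, z along its thickness, one corner on its +x axis 25 mm out. See chunk1.
- chunk6: Grey-brown ceramic deburring chunk, one of nine alike: a triangular prism, side 44 mm, 24 mm thick, about 50 g; origin at its centre, z along its thickness, one corner on its +x axis 25 mm out. See chunk1.
- chunk7: Grey-brown ceramic deburring chunk, one of nine alike: a triangular prism, side 44 mm, 24 mm thick, about 50 g; origin at its centre, z along its thickness, one corner on its +x axis 25 mm out. See chunk1.
- chunk8: Grey-brown ceramic deburring chunk, one of nine alike: a triangular prism, side 44 mm, 24 mm thick, about 50 g; origin at its centre, z along its thickness, one corner on its +x axis 25 mm out. See chunk1.
- chunk9: Grey-brown ceramic deburring chunk, one of nine alike: a triangular prism, side 44 mm, 24 mm thick, about 50 g; origin at its centre, z along its thickness, one corner on its +x axis 25 mm out. See chunk1.

How it is judged:
On the way, in this order (a step that is already met when the one before it is completed fails the run):
1. the rake is lifted clear of its rest (z of rake in the frame of rake_rest above 0.035 m and contact force between the fingers and rake above 0.5 N), for 0.1 s.
2. with chunks drawn down the tray, the rake's teeth ride on the bed near its low third (contact force between rake and drain_stand above 0.8 N and y of any of chunk1, chunk2, chunk3, chunk4, chunk5, chunk6, chunk7, chunk8, chunk9 in the frame of drain_stand below 0 m and y of rake in the frame of drain_stand between -0.15 and -0.02 m and x of rake in the frame of drain_stand between -0.06 and 0.06 m and z of rake in the frame of drain_stand below 0.062 m), for 0.4 s.
At the end, for the whole second after the job is handed in: All nine chunks lie still in the tray in a single layer (centres under 69 mm above the bench), at least two in each third of the bed's length; the rake lies level and still in its rest's cradles, pointing along it (within 20 mm lengthwise, 14 mm sideways, 8 mm in height) (height (world z) of chunk1 between 0.03 and 0.069 m and height (world z) of chunk2 between 0.03 and 0.069 m and height (world z) of chunk3 between 0.03 and 0.069 m and height (world z) of chunk4 between 0.03 and 0.069 m and height (world z) of chunk5 between 0.03 and 0.069 m and height (world z) of chunk6 between 0.03 and 0.069 m and height (world z) of chunk7 between 0.03 and 0.069 m and height (world z) of chunk8 between 0.03 and 0.069 m and height (world z) of chunk9 between 0.03 and 0.069 m and horizontal distance between each of chunk1, chunk2, chunk3, chunk4, chunk5, chunk6, chunk7, chunk8, chunk9 and drain_stand below 0.165 m and linear speed of each of chunk1, chunk2, chunk3, chunk4, chunk5, chunk6, chunk7, chunk8, chunk9, rake below 0.02 m/s and ((y of chunk1 in the frame of drain_stand above 0.05 m and (y of chunk2 in the frame of drain_stand above 0.05 m or y of chunk3 in the frame of drain_stand above 0.05 m or y of chunk4 in the frame of drain_stand above 0.05 m or y of chunk5 in the frame of drain_stand above 0.05 m or y of chunk6 in the frame of drain_stand above 0.05 m or y of chunk7 in the frame of drain_stand above 0.05 m or y of chunk8 in the frame of drain_stand above 0.05 m or y of chunk9 in the frame of drain_stand above 0.05 m)) or (y of chunk2 in the frame of drain_stand above 0.05 m and (y of chunk3 in the frame of drain_stand above 0.05 m or y of chunk4 in the frame of drain_stand above 0.05 m or y of chunk5 in the frame of drain_stand above 0.05 m or y of chunk6 in the frame of drain_stand above 0.05 m or y of chunk7 in the frame of drain_stand above 0.05 m or y of chunk8 in the frame of drain_stand above 0.05 m or y of chunk9 in the frame of drain_stand above 0.05 m)) or (y of chunk3 in the frame of drain_stand above 0.05 m and (y of chunk4 in the frame of drain_stand above 0.05 m or y of chunk5 in the frame of drain_stand above 0.05 m or y of chunk6 in the frame of drain_stand above 0.05 m or y of chunk7 in the frame of drain_stand above 0.05 m or y of chunk8 in the frame of drain_stand above 0.05 m or y of chunk9 in the frame of drain_stand above 0.05 m)) or (y of chunk4 in the frame of drain_stand above 0.05 m and (y of chunk5 in the frame of drain_stand above 0.05 m or y of chunk6 in the frame of drain_stand above 0.05 m or y of chunk7 in the frame of drain_stand above 0.05 m or y of chunk8 in the frame of drain_stand above 0.05 m or y of chunk9 in the frame of drain_stand above 0.05 m)) or (y of chunk5 in the frame of drain_stand above 0.05 m and (y of chunk6 in the frame of drain_stand above 0.05 m or y of chunk7 in the frame of drain_stand above 0.05 m or y of chunk8 in the frame of drain_stand above 0.05 m or y of chunk9 in the frame of drain_stand above 0.05 m)) or (y of chunk6 in the frame of drain_stand above 0.05 m and (y of chunk7 in the frame of drain_stand above 0.05 m or y of chunk8 in the frame of drain_stand above 0.05 m or y of chunk9 in the frame of drain_stand above 0.05 m)) or (y of chunk7 in the frame of drain_stand above 0.05 m and (y of chunk8 in the frame of drain_stand above 0.05 m or y of chunk9 in the frame of drain_stand above 0.05 m)) or (y of chunk8 in the frame of drain_stand above 0.05 m and y of chunk9 in the frame of drain_stand above 0.05 m)) and ((y of chunk1 in the frame of drain_stand between -0.05 and 0.05 m and (y of chunk2 in the frame of drain_stand between -0.05 and 0.05 m or y of chunk3 in the frame of drain_stand between -0.05 and 0.05 m or y of chunk4 in the frame of drain_stand between -0.05 and 0.05 m or y of chunk5 in the frame of drain_stand between -0.05 and 0.05 m or y of chunk6 in the frame of drain_stand between -0.05 and 0.05 m or y of chunk7 in the frame of drain_stand between -0.05 and 0.05 m or y of chunk8 in the frame of drain_stand between -0.05 and 0.05 m or y of chunk9 in the frame of drain_stand between -0.05 and 0.05 m)) or (y of chunk2 in the frame of drain_stand between -0.05 and 0.05 m and (y of chunk3 in the frame of drain_stand between -0.05 and 0.05 m or y of chunk4 in the frame of drain_stand between -0.05 and 0.05 m or y of chunk5 in the frame of drain_stand between -0.05 and 0.05 m or y of chunk6 in the frame of drain_stand between -0.05 and 0.05 m or y of chunk7 in the frame of drain_stand between -0.05 and 0.05 m or y of chunk8 in the frame of drain_stand between -0.05 and 0.05 m or y of chunk9 in the frame of drain_stand between -0.05 and 0.05 m)) or (y of chunk3 in the frame of drain_stand between -0.05 and 0.05 m and (y of chunk4 in the frame of drain_stand between -0.05 and 0.05 m or y of chunk5 in the frame of drain_stand between -0.05 and 0.05 m or y of chunk6 in the frame of drain_stand between -0.05 and 0.05 m or y of chunk7 in the frame of drain_stand between -0.05 and 0.05 m or y of chunk8 in the frame of drain_stand between -0.05 and 0.05 m or y of chunk9 in the frame of drain_stand between -0.05 and 0.05 m)) or (y of chunk4 in the frame of drain_stand between -0.05 and 0.05 m and (y of chunk5 in the frame of drain_stand between -0.05 and 0.05 m or y of chunk6 in the frame of drain_stand between -0.05 and 0.05 m or y of chunk7 in the frame of drain_stand between -0.05 and 0.05 m or y of chunk8 in the frame of drain_stand between -0.05 and 0.05 m or y of chunk9 in the frame of drain_stand between -0.05 and 0.05 m)) or (y of chunk5 in the frame of drain_stand between -0.05 and 0.05 m and (y of chunk6 in the frame of drain_stand between -0.05 and 0.05 m or y of chunk7 in the frame of drain_stand between -0.05 and 0.05 m or y of chunk8 in the frame of drain_stand between -0.05 and 0.05 m or y of chunk9 in the frame of drain_stand between -0.05 and 0.05 m)) or (y of chunk6 in the frame of drain_stand between -0.05 and 0.05 m and (y of chunk7 in the frame of drain_stand between -0.05 and 0.05 m or y of chunk8 in the frame of drain_stand between -0.05 and 0.05 m or y of chunk9 in the frame of drain_stand between -0.05 and 0.05 m)) or (y of chunk7 in the frame of drain_stand between -0.05 and 0.05 m and (y of chunk8 in the frame of drain_stand between -0.05 and 0.05 m or y of chunk9 in the frame of drain_stand between -0.05 and 0.05 m)) or (y of chunk8 in the frame of drain_stand between -0.05 and 0.05 m and y of chunk9 in the frame of drain_stand between -0.05 and 0.05 m)) and ((y of chunk1 in the frame of drain_stand below -0.05 m and (y of chunk2 in the frame of drain_stand below -0.05 m or y of chunk3 in the frame of drain_stand below -0.05 m or y of chunk4 in the frame of drain_stand below -0.05 m or y of chunk5 in the frame of drain_stand below -0.05 m or y of chunk6 in the frame of drain_stand below -0.05 m or y of chunk7 in the frame of drain_stand below -0.05 m or y of chunk8 in the frame of drain_stand below -0.05 m or y of chunk9 in the frame of drain_stand below -0.05 m)) or (y of chunk2 in the frame of drain_stand below -0.05 m and (y of chunk3 in the frame of drain_stand below -0.05 m or y of chunk4 in the frame of drain_stand below -0.05 m or y of chunk5 in the frame of drain_stand below -0.05 m or y of chunk6 in the frame of drain_stand below -0.05 m or y of chunk7 in the frame of drain_stand below -0.05 m or y of chunk8 in the frame of drain_stand below -0.05 m or y of chunk9 in the frame of drain_stand below -0.05 m)) or (y of chunk3 in the frame of drain_stand below -0.05 m and (y of chunk4 in the frame of drain_stand below -0.05 m or y of chunk5 in the frame of drain_stand below -0.05 m or y of chunk6 in the frame of drain_stand below -0.05 m or y of chunk7 in the frame of drain_stand below -0.05 m or y of chunk8 in the frame of drain_stand below -0.05 m or y of chunk9 in the frame of drain_stand below -0.05 m)) or (y of chunk4 in the frame of drain_stand below -0.05 m and (y of chunk5 in the frame of drain_stand below -0.05 m or y of chunk6 in the frame of drain_stand below -0.05 m or y of chunk7 in the frame of drain_stand below -0.05 m or y of chunk8 in the frame of drain_stand below -0.05 m or y of chunk9 in the frame of drain_stand below -0.05 m)) or (y of chunk5 in the frame of drain_stand below -0.05 m and (y of chunk6 in the frame of drain_stand below -0.05 m or y of chunk7 in the frame of drain_stand below -0.05 m or y of chunk8 in the frame of drain_stand below -0.05 m or y of chunk9 in the frame of drain_stand below -0.05 m)) or (y of chunk6 in the frame of drain_stand below -0.05 m and (y of chunk7 in the frame of drain_stand below -0.05 m or y of chunk8 in the frame of drain_stand below -0.05 m or y of chunk9 in the frame of drain_stand below -0.05 m)) or (y of chunk7 in the frame of drain_stand below -0.05 m and (y of chunk8 in the frame of drain_stand below -0.05 m or y of chunk9 in the frame of drain_stand below -0.05 m)) or (y of chunk8 in the frame of drain_stand below -0.05 m and y of chunk9 in the frame of drain_stand below -0.05 m)) and x of rake in the frame of rake_rest between 0.065 and 0.105 m and y of rake in the frame of rake_rest between -0.014 and 0.014 m and z of rake in the frame of rake_rest between 0 and 0.014 m and angle between rake's own z axis and vertical below 0.1 rad); the robot touches nothing.
It fails at once if the rake presses on the tray with more than 10 N (scores it) (contact force between rake and drain_stand above 10 N).
It fails at once if a chunk is touched by the gripper or arm instead of the rake (contact force between any of the fingers, the arm and chunk1 above 0.5 N or contact force between any of the fingers, the arm and chunk2 above 0.5 N or contact force between any of the fingers, the arm and chunk3 above 0.5 N or contact force between any of the fingers, the arm and chunk4 above 0.5 N or contact force between any of the fingers, the arm and chunk5 above 0.5 N or contact force between any of the fingers, the arm and chunk6 above 0.5 N or contact force between any of the fingers, the arm and chunk7 above 0.5 N or contact force between any of the fingers, the arm and chunk8 above 0.5 N or contact force between any of the fingers, the arm and chunk9 above 0.5 N).
It fails at once if a bystander is moved more than 15 mm (distance of any of tin, tee_key, oil_bottle from where it was at the start of the episode above 0.015 m).
It also fails if it takes over 72 s, if anything falls off the work surface, if the arm or the gripper's body presses on something with over 40 N, if the wrist force passes 120 N, or if a joint passes its speed limit or range.

## Working session

There is one attempt and no reset: what is moved stays moved. The work goes in short steps, Python scripts to look and compute and a shell command to move; the robot and the scene stay as the last step left them, time stands still between calls to the robot, and variables do not carry over. Pictures are saved under pics/ and viewed, at most 10 in all, crops included, and the job is handed in when it is done.

```bash
ls; mkdir -p pics; python3 - <<'E'
from rig import *
import cv2,json
s=observe(); print({k:(v if not hasattr(v,'tolist') else v.tolist()) for k,v in s.items()})
import numpy as np
for n in ("scene","side"):
    d=snapshot(n); cv2.imwrite(f"pics/{n}0.png",d["image"][:,:,::-1]); np.savez(f"{n}0.npz",**d)
    print(n,d["mtx"].tolist(),d["R"].tolist(),d["t"].tolist())
E
```

```text
pics
{'clock': 0.0, 'joint_pos': [-1.3201230123834413, 0.47771636740225437, 0.02236886632813276, 1.5564101164335216, -0.011511488582933273, 1.1092825061576763, -0.08308905507031857], 'qvel': [0.00096710238681609, -0.0001286377713953524, 0.0009202137255053518, 0.000488652783820504, 0.000577680361987038, -0.002598512252118156, 0.0009843729588784465], 'joint_efforts': [-0.0003621374798967736, -58.282567262649536, 1.5347965434193611, -27.26153075695038, -0.05432810867205262, 0.01659360306803137, 0.00016078817679954227], 'eef_pos': [0.23683429888366733, 0.6314740548688157, 0.22175587491684756], 'ee_rot': [0.1784250751531128, 0.983953139305767, -0.0008392607416637639, -8.859085485269672e-05], 'contact_force': [0.13661153407219942, 0.22860436951754667, -0.05584097685480031], 'ft_torque': [-0.01950031023368253, -0.029828031426748027, -0.028901397319395665], 'grasp_force': 0.0, 'width': 0.0877736697995951}
scene [[438.03990031222776, 0.0, 321.09599909421104], [0.0, 438.03990031222776, 239.2159024220289], [0.0, 0.0, 1.0]] [[-0.8549738180735663, 0.5186550196366084, 0.004091578479989509], [0.38850149926060845, 0.6456096061933786, -0.6574608896832496], [-0.34363695302014335, -0.5605222627127132, -0.7534775627199869]] [0.5113870318996203, -0.22921043745636202, 1.3344069439753465]
side [[568.1919304972605, 0.0, 326.8882725034167], [0.0, 568.1919304972605, 239.653543297252], [0.0, 0.0, 1.0]] [[0.8292755469147145, -0.5588125604000425, -0.005530789134521026], [-0.35925105752105496, -0.5254939326138783, -0.7712294110418796], [0.42806628570737193, 0.6415486334839704, -0.6365332716485015]] [-0.48501022083443734, 0.33269992784987534, 0.934462959224572]
```

View pics/scene0.png

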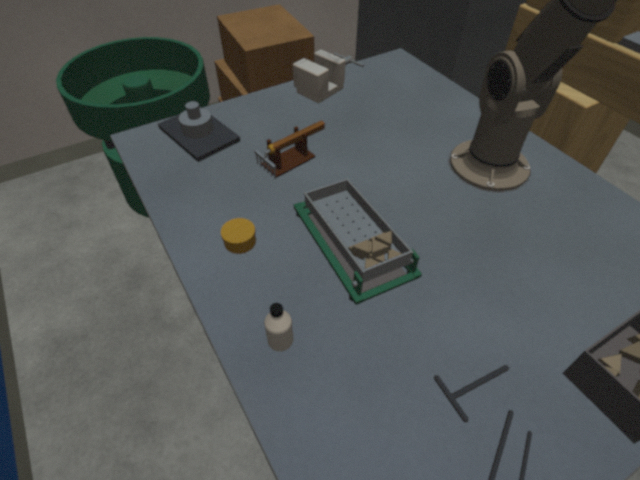

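View pics/side0.png

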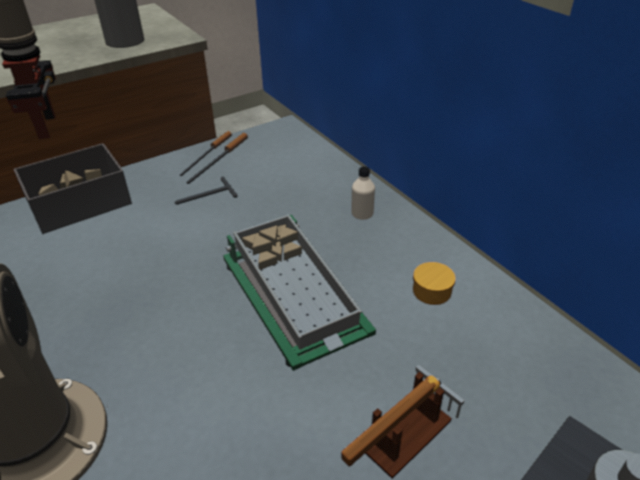

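Scene picture: tray around (360,230) with the heap at its near end (380,255), rake in its rest at (290,145) with its head at (262,158). Side picture: the heap is at (270,240), the low end at (335,335), and the rake runs from the handle end (347,458) to the head (438,390).

```bash
cat > h.py <<'E'
import numpy as np,cv2
def cloud(d):
    z=d["range_z"]; K=d["mtx"]; v,u=np.mgrid[:480,:640]
    P=np.stack([(u-K[0,2])/K[0,0]*z,(v-K[1,2])/K[1,1]*z,z],-1)
    W=(P-d["t"])@d["R"]; W[z<=0]=np.nan
    return W
def hsv(d): return cv2.cvtColor(d["image"],cv2.COLOR_RGB2HSV)
E
python3 - <<'E'
from h import *
for n in ("scene","side"):
    d=dict(np.load(n+"0.npz")); W=cloud(d); H=hsv(d).astype(int)
    bench=(np.abs(W[...,2])<.02)&(W[...,0]>.3); print(n,"bench z",np.nanmedian(W[bench][:,2]))
    box=(W[...,0]>.3)&(W[...,0]<1.1)&(np.abs(W[...,1])<.6)
    g=box&(H[...,0]>60)&(H[...,0]<95)&(H[...,1]>110)
    p=W[g]; r=cv2.minAreaRect(p[:,:2].astype(np.float32)*1000); print("green",g.sum(),r,np.percentile(p[:,2],[5,50,95]), cv2.boxPoints(r).tolist())
    b=box&((H[...,0]<22))&(H[...,1]>120)&(W[...,2]>.03)
    m=cv2.connectedComponentsWithStats(b.astype(np.uint8))
    for i in range(1,m[0]):
        if m[2][i,4]>60:
            q=W[m[1]==i]; print("wood",m[2][i].tolist(),np.median(q,0).round(3),q.min(0).round(3),q.max(0).round(3))
            t=q[q[:,2]>.074]; 
            if len(t)>20: l=cv2.fitLine(t[:,:2].astype(np.float32),cv2.DIST_L2,0,.01,.01).ravel(); print(len(t),l,np.sort((t[:,:2]-l[2:])@l[:2])[[0,-1]],np.median(t[:,2]))
E
```

```text
scene bench z -0.00181132746276122
green 1221 ((534.2853393554688, 45.59443664550781), (348.3307189941406, 177.0615997314453), 85.78314208984375) [0.01505011 0.01908185 0.04029974] [[433.1875305175781, -121.58963012695312], [609.7698364257812, -134.6092529296875], [635.3831787109375, 212.77850341796875], [458.80084228515625, 225.79812622070312]]
wood [268, 122, 56, 42, 575] [ 0.493 -0.321  0.081] [ 0.386 -0.358  0.03 ] [ 0.581 -0.292  0.091]
405 [ 0.98901415  0.14782077  0.4918156  -0.32437554] [-0.10722189  0.08952325] 0.0837670452035395
wood [221, 218, 34, 29, 682] [ 0.78  -0.097  0.044] [ 0.739 -0.146  0.03 ] [ 0.82  -0.06   0.048]
side bench z 0.0010746207714553034
green 2000 ((528.9559326171875, 38.715789794921875), (346.69366455078125, 178.21487426757812), 84.75755310058594) [0.01521295 0.02170156 0.02513298] [[424.3824768066406, -125.76415252685547], [601.8518676757812, -142.04769897460938], [633.5294189453125, 203.19573974609375], [456.05999755859375, 219.47927856445312]]
wood [414, 263, 41, 33, 1087] [ 0.772 -0.114  0.047] [ 0.734 -0.151  0.03 ] [ 0.819 -0.066  0.052]
wood [342, 372, 102, 93, 2747] [ 0.473 -0.34   0.087] [ 0.38  -0.366  0.03 ] [ 0.594 -0.298  0.094]
2060 [ 0.98979825  0.14247613  0.48022783 -0.33733898] [-0.10043542  0.10258853] 0.08800705118927406
```

```bash
cat >> h.py <<'E'
from scipy.spatial.transform import Rotation as R
def rz(a): return R.from_euler('z',a,degrees=True)
def plan(pos,q,targets):
    """targets: (xyz, yaw of tool y in world deg, tool pointing down); prints one call each"""
    p=np.array(pos);r=R.from_quat(q)
    for t,yaw in targets:
        g=np.deg2rad(yaw); y=np.array([np.cos(g),np.sin(g),0]); z=np.array([0,0,-1.]); n=R.from_matrix(np.stack([np.cross(y,z),y,z],1))
        t=np.array(t); print("T",(r.inv().apply(t-p)*1000).round(1).tolist(),"rot",(r.inv()*n).as_rotvec().round(3).tolist())
        p,r=t,n
SC=np.array([.531,.042]);SA=np.deg2rad(85.3-90)
def stand(W): 
    q=np.array(W,float).copy(); c,s=np.cos(SA),np.sin(SA); d=q[...,:2]-SC
    q[...,0]=d[...,0]*c+d[...,1]*s; q[...,1]=-d[...,0]*s+d[...,1]*c; return q
E
python3 - <<'E'
from h import *
import rig; print([x for x in dir(rig) if 'grip' in x.lower()], getattr(rig,'grip_depth',None))
for n in ("scene","side"):
    d=dict(np.load(n+"0.npz")); S=stand(cloud(d)).reshape(-1,3)
    print(n)
    for y in range(-165,175,10):
        m=(np.abs(S[:,1]-y/1000)<.005)&(np.abs(S[:,0])<.045)&(S[:,2]>.02)
        if m.sum()>5: print(y,m.sum(),(np.percentile(S[m,2],[10,50,90])*1000).round(1))
s=rig.observe()
plan(s["eef_pos"],s["ee_rot"],[((.45,.42,.24),35),((.56,.2,.24),0),((.60,-.03,.24),-40),((.56,-.24,.24),-80),((.515,-.326,.20),-81.6)])
E
```

```text
['grip_depth'] -0.0187
scene
-155 55 [44.  62.4 68. ]
-145 348 [30.5 45.4 65. ]
-135 71 [29.1 31.1 33.4]
-125 78 [30.6 32.1 33.6]
-115 77 [30.8 32.4 35. ]
-105 82 [31.7 33.5 35.1]
-95 78 [32.4 34.1 36.2]
-85 85 [33.1 35.  36.8]
-75 80 [34.3 35.7 37.3]
-65 90 [34.4 36.3 38.3]
-55 83 [35.6 37.3 39.1]
-45 91 [36.3 38.2 39.6]
-35 83 [36.9 38.3 40.7]
-25 98 [37.4 39.9 41.6]
-15 91 [37.7 39.9 42. ]
-5 97 [38.9 41.4 43.1]
5 92 [40.2 41.9 43.6]
15 104 [41.  42.6 44.5]
25 92 [41.5 43.2 44.5]
35 109 [42.2 43.9 45.8]
45 49 [43.  44.9 46.8]
65 31 [64.7 69.7 71. ]
75 20 [51.5 68.9 71.1]
85 113 [53.1 95.  97. ]
95 173 [50.1 95.1 97.6]
105 164 [49.8 94.6 98.5]
115 161 [51.5 91.5 98.8]
125 226 [71.4 78.6 95.8]
135 116 [73.  75.6 77.4]
145 13 [75.7 78.3 89.9]
155 442 [53.9 72.4 90.5]
side
-165 147 [20.5 24.8 28.8]
-155 710 [30.7 51.  70.5]
-145 21 [20.8 32.7 69.4]
-125 46 [34.8 36.7 38.1]
-115 189 [34.3 36.  37.8]
-105 193 [34.7 36.8 38.9]
-95 193 [35.3 37.5 39.6]
-85 175 [36.7 38.6 40.3]
-75 182 [36.9 39.  41.3]
-65 180 [37.9 39.8 41.7]
-55 178 [38.5 40.8 42.4]
-45 169 [39.3 41.5 43.5]
-35 171 [40.  42.3 44.1]
-25 164 [41.  42.7 44.8]
-15 161 [41.7 43.7 45.6]
-5 157 [42.2 44.1 46.1]
5 158 [42.8 45.1 47.2]
15 151 [43.3 45.6 47.7]
25 158 [44.2 46.7 48.8]
35 154 [45.3 47.5 49.3]
45 151 [46.  48.  50.4]
55 187 [46.8 49.4 67. ]
65 417 [49.1 64.  74.3]
75 207 [70.3 75.1 95.9]
85 361 [74.1 87.3 99.9]
95 166 [ 55.2  98.6 101.4]
105 148 [ 53.8  98.5 101.9]
115 99 [ 73.9  99.5 102.3]
125 68 [56.4 75.7 94.6]
135 52 [58.4 78.3 80. ]
145 208 [78.1 86.3 93.9]
155 106 [75.4 83.  92.8]
T [-273.9, -123.2, -18.0] rot [-0.002, 0.001, 0.601]
T [-243.3, -36.1, 0.0] rot [0.0, 0.0, 0.611]
T [-230.0, 40.0, 0.0] rot [0.0, 0.0, 0.698]
T [-186.6, 104.3, 0.0] rot [0.0, 0.0, 0.698]
T [-59.3, 76.9, 40.0] rot [0.0, 0.0, 0.028]
```

```bash
python3 -m inch '[{"translation":[-230,-100,-18],"rot":[0,0,0.6],"jaw":1},{"translation":[-230,-100,-18],"rot":[0,0,0.6],"jaw":1},{"translation":[-230,-100,-18],"rot":[0,0,0.6],"jaw":1},{"translation":[-230,-100,-18],"rot":[0,0,0.6],"jaw":1},{"translation":[-230,-100,-18],"rot":[0,0,0.6],"jaw":1}]'
python3 - <<'E'
from h import *
import rig
s=rig.observe()
plan(s["eef_pos"],s["ee_rot"],[((.55,.22,.24),0),((.60,-.02,.24),-40),((.56,-.24,.24),-80),((.515,-.326,.20),-81.6)])
E
```

```text
clock: 0.6
eef_pos: [0.4172, 0.4569, 0.2404]
ee_rot: [0.463, 0.886, -0.0, -0.0]
contact_force: [0.6, -0.4, 0.7]
width: 0.0882
grasp_force: 0.0
T [-270.4, -26.3, 0.5] rot [-0.0, 0.0, 0.608]
T [-240.0, 50.0, 0.0] rot [0.0, 0.0, 0.698]
T [-194.2, 110.8, 0.0] rot [0.0, 0.0, 0.698]
T [-59.3, 76.9, 40.0] rot [0.0, 0.0, 0.028]
```

```bash
python3 -m inch '[{"translation":[-245,-20,0],"rot":[0,0,0.61],"jaw":1},{"translation":[-245,-20,0],"rot":[0,0,0.61],"jaw":1},{"translation":[-245,-20,0],"rot":[0,0,0.61],"jaw":1},{"translation":[-245,-20,0],"rot":[0,0,0.61],"jaw":1},{"translation":[-245,-20,0],"rot":[0,0,0.61],"jaw":1}]' | tail -1
python3 -m inch '[{"translation":[-240,50,0],"rot":[0,0,0.7],"jaw":1},{"translation":[-240,50,0],"rot":[0,0,0.7],"jaw":1},{"translation":[-240,50,0],"rot":[0,0,0.7],"jaw":1},{"translation":[-240,50,0],"rot":[0,0,0.7],"jaw":1},{"translation":[-240,50,0],"rot":[0,0,0.7],"jaw":1}]' | head -2
python3 - <<'E'
from h import *
import rig
s=rig.observe()
plan(s["eef_pos"],s["ee_rot"],[((.53,-.25,.24),-80),((.49,-.326,.22),-81.6)])
E
```

```text
grasp_force: 0.0
clock: 1.6
eef_pos: [0.5909, 0.0042, 0.2405]
T [-233.1, 118.2, 0.5] rot [0.0, 0.0, 0.692]
T [-52.6, 67.9, 20.0] rot [0.0, 0.0, 0.028]
```

```bash
python3 -m inch '[{"translation":[-220,110,0],"rot":[0,0,0.69],"jaw":1},{"translation":[-220,110,0],"rot":[0,0,0.69],"jaw":1},{"translation":[-220,110,0],"rot":[0,0,0.69],"jaw":1},{"translation":[-220,110,0],"rot":[0,0,0.69],"jaw":1},{"translation":[-220,110,0],"rot":[0,0,0.69],"jaw":1}]' | tail -1
python3 -m inch '[{"translation":[-60,80,20],"rot":[0,0,0.03],"jaw":1},{"translation":[-60,80,20],"rot":[0,0,0.03],"jaw":1},{"translation":[-60,80,20],"rot":[0,0,0.03],"jaw":1},{"translation":[-60,80,20],"rot":[0,0,0.03],"jaw":1}]'
python3 - <<'E'
import rig,cv2,numpy as np
s=rig.observe(); d=rig.snapshot("wrist"); d.update(p=s["eef_pos"],q=s["ee_rot"]); np.savez("wrist1.npz",**d); cv2.imwrite("pics/w1.png",d["image"][:,:,::-1]); print(d["mount"])
E
```

```text
grasp_force: 0.0
clock: 2.5
eef_pos: [0.4882, -0.3233, 0.2201]
ee_rot: [0.997, 0.074, -0.0, -0.0]
contact_force: [-0.2, 0.8, -0.5]
width: 0.0878
grasp_force: 0.0
[[-2.61058165e-05 -9.62475314e-01 -2.71369250e-01  7.38386059e-02]
 [ 9.99999981e-01 -7.78933001e-05  1.80066689e-04 -7.07088780e-04]
 [-1.94447590e-04 -2.71369240e-01  9.62475297e-01 -1.60855770e-01]
 [ 0.00000000e+00  0.00000000e+00  0.00000000e+00  1.00000000e+00]]
```

View pics/w1.png

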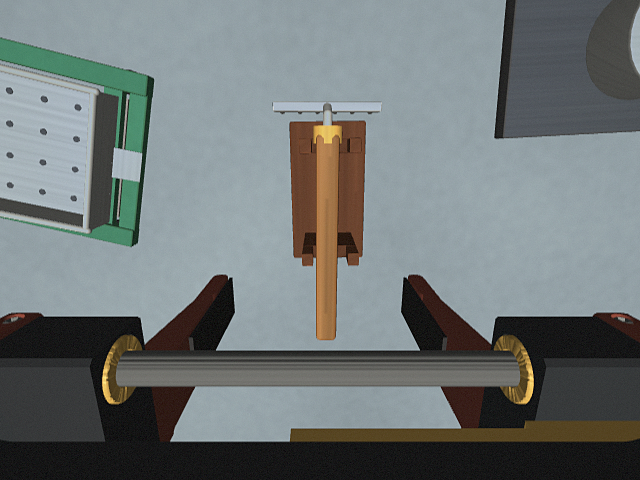

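The handle runs vertically at column 326, rows 125–339, with the head bar at row 105. The tool is nearly aligned with it.

```bash
cat >> h.py <<'E'
def wray(d,uv,z):
    K=d["mtx"];M=d["mount"];r=R.from_quat(d["q"])
    out=[]
    for u,v in uv:
        c=np.array([(u-K[0,2])/K[0,0],(v-K[1,2])/K[1,1],1])
        D=r.apply(M[:3,:3]@c); O=d["p"]+r.apply(M[:3,3]); out.append(O+D*(z-O[2])/D[2])
    return np.array(out)
E
python3 - <<'E'
from h import *
import rig
d=dict(np.load("wrist1.npz")); H=hsv(d).astype(int)
m=((H[...,0]<22)&(H[...,1]>80)&(H[...,2]>135)).astype(np.uint8); m[:,:280]=0;m[:,380:]=0;m[345:]=0
v,u=np.where(m); print(v.min(),v.max(),len(v))
mid=[]
for a in range(150,335,10):
    c=u[v==a]; mid.append(((c.min()+c.max())/2,a))
P=wray(d,mid,.088); l=cv2.fitLine(P[:,:2].astype(np.float32),cv2.DIST_L2,0,.01,.01).ravel(); print(l,np.degrees(np.arctan2(l[1],l[0])))
print("end",wray(d,[(326,338.5)],.086),"bar",wray(d,[(276,103),(379,103),(327,104)],.057), "range_z mid", d["range_z"][200,326])
e=wray(d,[(326.5,338.5)],.086)[0]; dr=l[:2]*np.sign(l[0]); g=e[:2]+dr*.135; print("grip",g)
s=rig.observe(); yaw=np.degrees(np.arctan2(dr[1],dr[0]))-90
plan(s["eef_pos"],s["ee_rot"],[((*g,.1),yaw),((*g,.060),yaw)])
E
```

```text
125 339 4254
[ 0.98921     0.14650443  0.47987103 -0.3319627 ] 8.424407
end [[ 0.38205983 -0.34702216  0.086     ]] bar [[ 0.59236442 -0.26954156  0.057     ]
 [ 0.60599794 -0.36036444  0.057     ]
 [ 0.59829459 -0.31464363  0.057     ]] range_z mid 0.29440174
grip [ 0.51567646 -0.32773148]
T [25.0, 10.0, 120.2] rot [-0.001, 0.0, 0.005]
T [0.0, 0.0, 40.0] rot [0.0, 0.0, 0.0]
```

```bash
python3 -m inch '[{"translation":[25,10,60],"rot":[0,0,0.005],"jaw":1},{"translation":[25,10,100],"rot":[0,0,0.005],"jaw":1},{"translation":[25,10,130],"rot":[0,0,0.005],"jaw":1},{"translation":[25,10,150],"rot":[0,0,0.005],"jaw":1},{"translation":[25,10,160],"rot":[0,0,0.005],"jaw":1}]'
python3 -m inch '[{"translation":[0,0,0],"rot":[0,0,0],"jaw":0},{"translation":[0,0,0],"rot":[0,0,0],"jaw":0},{"translation":[0,0,0],"rot":[0,0,0],"jaw":0},{"translation":[0,0,0],"rot":[0,0,0],"jaw":0},{"translation":[0,0,0],"rot":[0,0,0],"jaw":0}]'
```

```text
clock: 3.05
eef_pos: [0.5163, -0.3251, 0.0582]
ee_rot: [0.997, 0.076, -0.001, -0.001]
contact_force: [0.1, 0.1, 0.0]
width: 0.0881
grasp_force: 0.0
clock: 3.55
eef_pos: [0.5162, -0.3284, 0.0614]
ee_rot: [0.997, 0.074, 0.001, 0.0]
contact_force: [-0.6, 0.5, -0.3]
width: 0.0511
grasp_force: 0.0
```

```bash
python3 -m inch '[{"translation":[0,0,0],"rot":[0,0,0],"jaw":0},{"translation":[0,0,0],"rot":[0,0,0],"jaw":0},{"translation":[0,0,0],"rot":[0,0,0],"jaw":0},{"translation":[0,0,0],"rot":[0,0,0],"jaw":0},{"translation":[0,0,0],"rot":[0,0,0],"jaw":0}]' | tail -2
python3 -m inch '[{"translation":[0,0,0],"rot":[0,0,0],"jaw":0},{"translation":[0,0,0],"rot":[0,0,0],"jaw":0}]'
python3 -m inch '[{"translation":[0,0,-20],"rot":[0,0,0],"jaw":0},{"translation":[0,0,-50],"rot":[0,0,0],"jaw":0},{"translation":[0,0,-90],"rot":[0,0,0],"jaw":0},{"translation":[0,0,-120],"rot":[0,0,0],"jaw":0},{"translation":[0,0,-120],"rot":[0,0,0],"jaw":0}]'
python3 - <<'E'
from h import *
import rig
s=rig.observe()
u=np.array([.0819,.9966]); c=SC
g=lambda y,z:((*(c+u*y),z),-4.7)
plan(s["eef_pos"],s["ee_rot"],[((.53,-.18,.18),-40),g(-.05,.19),g(.055,.19)])
E
```

```text
width: 0.0196
grasp_force: 30.0
clock: 4.25
eef_pos: [0.5157, -0.3281, 0.0605]
ee_rot: [0.997, 0.074, -0.0, -0.0]
contact_force: [-0.4, 1.2, 0.3]
width: 0.0199
grasp_force: 30.0
clock: 4.75
eef_pos: [0.5175, -0.33, 0.1844]
ee_rot: [0.997, 0.074, 0.003, 0.002]
contact_force: [-0.3, -0.6, -2.1]
width: 0.0193
grasp_force: 30.0
T [34.4, -146.6, 4.1] rot [0.006, -0.004, -0.725]
T [129.9, -113.0, -10.0] rot [0.0, 0.0, -0.616]
T [105.0, -0.0, 0.0] rot [0.0, 0.0, 0.0]
```

```bash
python3 -m inch '[{"translation":[34,-146,0],"rot":[0,0,-0.725],"jaw":0},{"translation":[34,-146,0],"rot":[0,0,-0.725],"jaw":0},{"translation":[34,-146,0],"rot":[0,0,-0.725],"jaw":0},{"translation":[34,-146,0],"rot":[0,0,-0.725],"jaw":0},{"translation":[34,-146,0],"rot":[0,0,-0.725],"jaw":0}]' | head -2
python3 -m inch '[{"translation":[130,-113,-15],"rot":[0,0,-0.62],"jaw":0},{"translation":[130,-113,-15],"rot":[0,0,-0.62],"jaw":0},{"translation":[130,-113,-15],"rot":[0,0,-0.62],"jaw":0},{"translation":[130,-113,-15],"rot":[0,0,-0.62],"jaw":0},{"translation":[130,-113,-15],"rot":[0,0,-0.62],"jaw":0}]'
python3 - <<'E'
import rig,cv2,numpy as np
s=rig.observe(); d=rig.snapshot("wrist"); d.update(p=s["eef_pos"],q=s["ee_rot"]); np.savez("wrist2.npz",**d); cv2.imwrite("pics/w2.png",d["image"][:,:,::-1])
E
```

```text
clock: 5.25
eef_pos: [0.5276, -0.1756, 0.1791]
clock: 5.75
eef_pos: [0.5241, -0.0017, 0.1944]
ee_rot: [0.73, 0.683, -0.0, -0.001]
contact_force: [1.0, 0.2, -0.9]
width: 0.02
grasp_force: 30.0
```

View pics/w2.png

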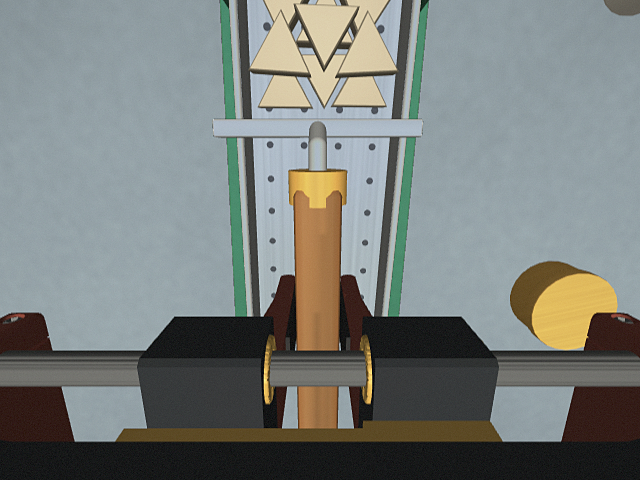

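The bar is at row 128, centred on column 318; the tray centre line is at about column 323, so I shift the rake about 3 mm in +tool y. The top chunks' bases are at row 75 and their tips at row 12, and the front edge of the lower row is at row 107.

```bash
python3 - <<'E'
from h import *
d=dict(np.load("wrist2.npz"))
f=lambda uv,z: (stand(wray(d,uv,z))*1000).round(1).tolist()
print("top",f([(250,70),(312,75),(281,12),(335,75),(397,70),(369,12),(295,5),(357,6),(323,69)],.099))
print("low",f([(259,106),(311,106),(335,106),(386,106)],.073))
print("walls rim z.084@row130",f([(234,130),(411,130)],.02), "green row20",f([(222,20),(426,20)],.02),"row 270",f([(243,270),(393,270)],.02))
print("bar",f([(213,128),(422,128)],.19), d["range_z"][128,[230,400]])
E
```

```text
top [[-52.4, 80.9, 99.0], [-9.7, 78.4, 99.0], [-30.6, 116.1, 99.0], [6.2, 78.6, 99.0], [48.8, 82.4, 99.0], [27.6, 116.9, 99.0], [-21.3, 120.3, 99.0], [19.5, 120.3, 99.0], [-2.1, 82.3, 99.0]]
low [[-51.3, 60.6, 73.0], [-10.7, 61.2, 73.0], [8.0, 61.5, 73.0], [47.7, 62.1, 73.0]]
walls rim z.084@row130 [[-84.3, 44.8, 20.0], [82.5, 47.3, 20.0]] green row20 [[-90.0, 135.7, 20.0], [87.4, 138.2, 20.0]] row 270 [[-82.0, -95.6, 20.0], [76.1, -93.0, 20.0]]
bar [[-53.6, 38.2, 190.0], [43.4, 39.7, 190.0]] [0.1567323  0.15723321]
```

```bash
python3 -m inch '[{"translation":[50,4,0],"rot":[0,0,0],"jaw":0},{"translation":[98,4,0],"rot":[0,0,0],"jaw":0},{"translation":[98,4,0],"rot":[0,0,0],"jaw":0},{"translation":[98,4,15],"rot":[0,0,0],"jaw":0},{"translation":[98,4,30],"rot":[0,0,0],"jaw":0}]'
python3 -m inch '[{"translation":[0,0,8],"rot":[0,0,0],"jaw":0},{"translation":[0,0,16],"rot":[0,0,0],"jaw":0},{"translation":[0,0,24],"rot":[0,0,0],"jaw":0},{"translation":[0,0,26],"rot":[0,0,0],"jaw":0},{"translation":[0,0,26],"rot":[0,0,0],"jaw":0}]'
python3 - <<'E'
from h import *
import rig
s=rig.observe(); print(stand(s["eef_pos"]))
d=rig.snapshot("side"); cv2.imwrite("pics/s1.png",cv2.resize(d["image"][180:380,180:420,::-1],None,fx=3,fy=3))
E
```

```text
clock: 6.3
eef_pos: [0.5365, 0.0892, 0.1646]
ee_rot: [0.735, 0.678, -0.0, 0.0]
contact_force: [0.2, -0.6, -1.6]
width: 0.0197
grasp_force: 30.0
clock: 6.8
eef_pos: [0.5364, 0.0906, 0.1394]
ee_rot: [0.734, 0.679, -0.0, -0.0]
contact_force: [0.4, -0.1, -2.2]
width: 0.0201
grasp_force: 30.0
[0.00140146 0.04892122 0.13935186]
```

View pics/s1.png

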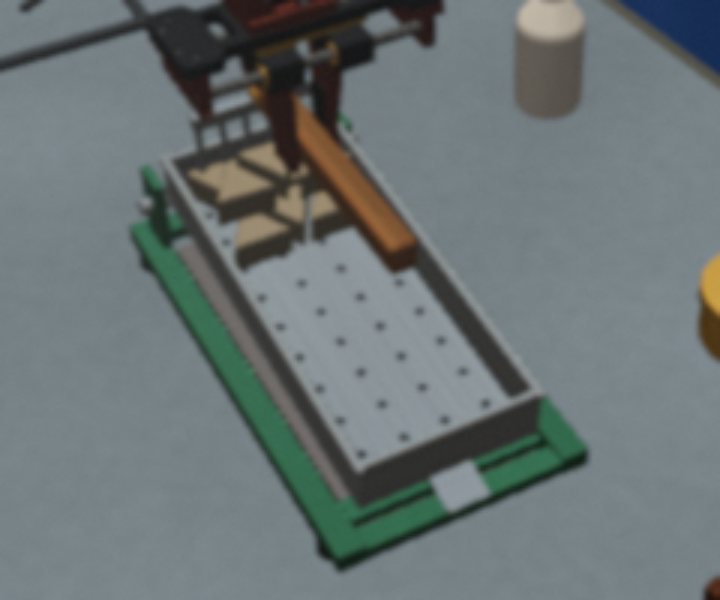

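The teeth (top left, about (225,135)) are behind the heap and the fingers clear it, so I start drawing the top layer.

```bash
python3 -m inch '[{"translation":[-8,0,1],"rot":[0,0,0],"jaw":0},{"translation":[-16,0,2],"rot":[0,0,0],"jaw":0},{"translation":[-24,0,3],"rot":[0,0,0],"jaw":0},{"translation":[-32,0,4],"rot":[0,0,0],"jaw":0},{"translation":[-40,0,4],"rot":[0,0,0],"jaw":0}]' | sed -n 2,4p
python3 -m inch '[{"translation":[-8,0,0.5],"rot":[0,0,0],"jaw":0},{"translation":[-16,0,1],"rot":[0,0,0],"jaw":0},{"translation":[-24,0,2],"rot":[0,0,0],"jaw":0},{"translation":[-32,0,2],"rot":[0,0,0],"jaw":0},{"translation":[-40,0,3],"rot":[0,0,0],"jaw":0}]' | sed -n 2,4p
python3 -m inch '[{"translation":[-8,0,0.5],"rot":[0,0,0],"jaw":0},{"translation":[-16,0,1],"rot":[0,0,0],"jaw":0},{"translation":[-24,0,2],"rot":[0,0,0],"jaw":0},{"translation":[-32,0,2],"rot":[0,0,0],"jaw":0},{"translation":[-32,0,2],"rot":[0,0,0],"jaw":0}]' | sed -n 2,4p
python3 - <<'E'
from h import *
import rig
d=rig.snapshot("side"); cv2.imwrite("pics/s2.png",cv2.resize(d["image"][180:380,180:420,::-1],None,fx=3,fy=3))
E
```

```text
eef_pos: [0.5333, 0.0502, 0.1356]
ee_rot: [0.734, 0.679, 0.0, -0.0]
contact_force: [0.7, 0.6, -1.9]
eef_pos: [0.53, 0.01, 0.1324]
ee_rot: [0.734, 0.679, -0.0, 0.0]
contact_force: [-0.6, -0.4, -0.9]
eef_pos: [0.5275, -0.0224, 0.1305]
ee_rot: [0.735, 0.678, -0.0, 0.0]
contact_force: [0.7, -0.3, -2.1]
```

View pics/s2.png

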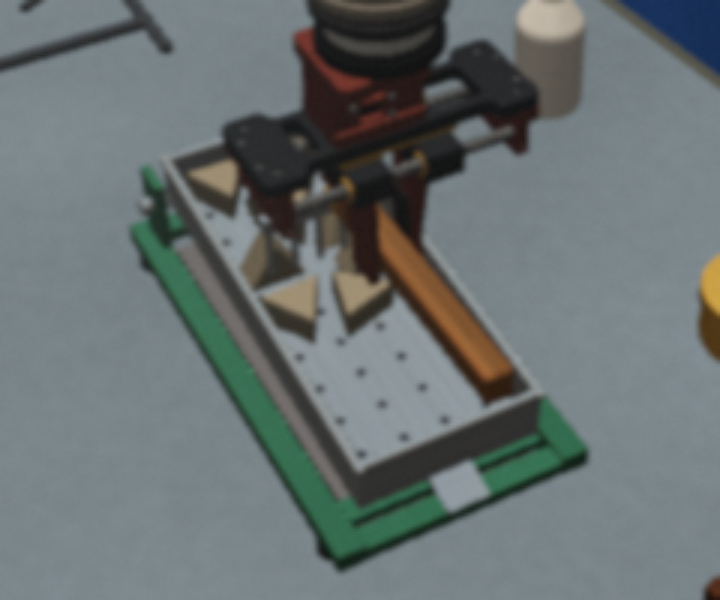

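Two chunks lie flat ahead of the rake at (290,305) and (360,295), and some tilted ones stand under the head at about (265,260) and (335,235). I lift clear and build one combined view.

```bash
python3 -m inch '[{"translation":[0,0,-40],"rot":[0,0,0],"jaw":0},{"translation":[0,0,-80],"rot":[0,0,0],"jaw":0},{"translation":[-40,0,-130],"rot":[0,0,0],"jaw":0},{"translation":[-80,0,-150],"rot":[0,0,0],"jaw":0},{"translation":[-110,0,-160],"rot":[0,0,0],"jaw":0}]' | sed -n 2,4p
cat >> h.py <<'E'
import rig
def topdown(name,pic=True):
    """stand-frame top view, 2 px/mm: high end up. left: wrist, middle: side, right: scene; draws thirds"""
    s=rig.observe(); out=[]
    for n in ("wrist","side","scene"):
        d=rig.snapshot(n)
        if n=="wrist":
            r=R.from_quat(s["ee_rot"]).as_matrix(); M=d["mount"]; Rw=r@M[:3,:3]; o=s["eef_pos"]+r@M[:3,3]
            d["R"]=Rw.T; d["t"]=-Rw.T@o
        np.savez(f"{name}_{n}.npz",**d)
        # bed-top plane z=55-.073*(150-y)+24 mm: project the grid
        c,sn=np.cos(SA),np.sin(SA)
        yy,xx=np.mgrid[165:-165:-.6,-70:70:.6]/1 if False else np.meshgrid(np.arange(165,-165,-.55),np.arange(-72,72,.55),indexing='ij')
        z=(.055-.073*(.15-yy/1000))+.022
        X=np.stack([SC[0]+xx/1000*c-yy/1000*sn,SC[1]+xx/1000*sn+yy/1000*c,z],-1)
        C=X@d["R"].T+d["t"]; p=C@d["mtx"].T; p=(p[...,:2]/p[...,2:]).astype(np.float32)
        im=cv2.remap(d["image"],p[...,0],p[...,1],cv2.INTER_LINEAR)
        for y in (150,50,0,-50,-150): cv2.line(im,(0,int((165-y)/.55)),(8,int((165-y)/.55)),(255,0,0),1)
        out.append(im)
    if pic: cv2.imwrite(f"pics/{name}.png",np.hstack(out)[:,:,::-1]); print(np.hstack(out).shape)
E
python3 -c "
from h import *
topdown('t1')"
```

```text
eef_pos: [0.5201, -0.1318, 0.2936]
ee_rot: [0.734, 0.679, 0.002, 0.001]
contact_force: [0.6, 0.1, -2.6]
(600, 786, 3)
```

View pics/t1.png

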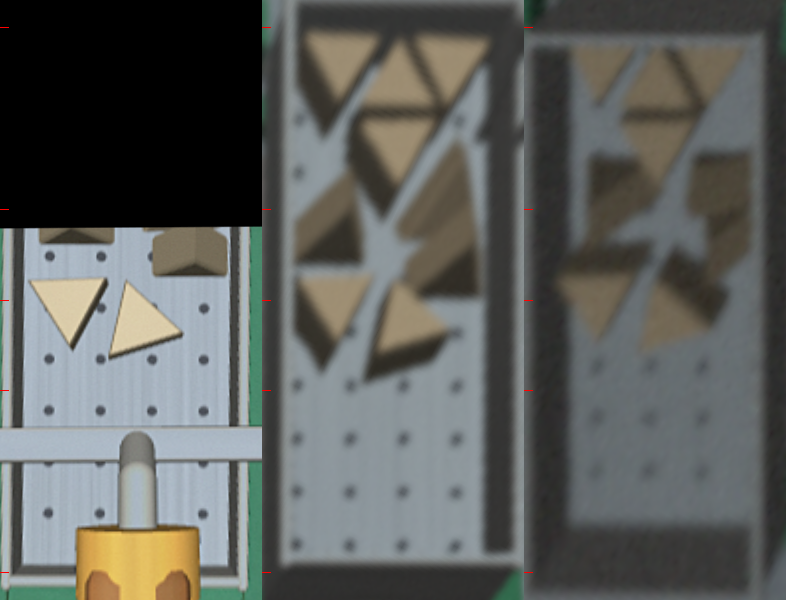

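The combined view works. There are four flat chunks in the high third (y 60–145), three standing on edge around y 20–60 (left at (330,220), right at (440,185) and (445,255)), and two flat ones in front at y 12 to -31. The gap behind the front pair is narrow, so I check it with depth.

```bash
cat >> h.py <<'E'
def prof(name,ys,xs=(-45,-27,-9,9,27,45),views=("wrist","side","scene")):
    """max height above nominal bed (mm) in 6x4 mm cells"""
    for n in views:
        d=dict(np.load(f"{name}_{n}.npz")); S=stand(cloud(d)).reshape(-1,3)*1000; S=S[np.isfinite(S[:,0])]
        h=S[:,2]-(55-.073*(150-S[:,1])); print(n)
        for y in ys:
            row=[]
            for x in xs:
                m=(abs(S[:,0]-x)<3.5)&(abs(S[:,1]-y)<2.1)&(h<70); row.append(f"{np.percentile(h[m],90):4.0f}" if m.sum()>0 else "   .")
            print(y,*row)
E
python3 -c "
from h import *
prof('t1',range(76,-40,-4),views=('wrist','side'))"
```

```text
wrist
76    .    .    .    .    .    .
72    .    .    .    .    .    .
68    .    .    .    .    .    .
64    .    .    .    .    .    .
60    .    .    .    .    .    .
56    .    .    .    .    .    .
52    .    .    .    .    .    .
48    .    .    0   -1    .    .
44   13    .    2   11    .   15
40   17   22    1   -1   25   23
36   -0   26   -0   -1   29   23
32   -1   -0   -0   -1   30   23
28   -0   -1   -1   -1   30   23
24   -1   -1   -1   -1   29   21
20   -1   -1   -0   -1   27   20
16    .   18   -0   -1   -1   -1
12   23   23   -0   -1   -1   -0
8   24   23   -1   -1   -1   -0
4   24   23   -1   22   -1   -1
0   23   23   16   23    0   -0
-4   23   23   22   24   -0   -1
-8   22   23   23   23   -1   -1
-12   -0   22   23   23   22   -1
-16   -1   20   23   24   22   -1
-20   -1   -0   23   23   -1   -1
-24   -1   -1   23   21   -1   -0
-28   -1    0   22   -0   -1   -0
-32   -1   -1   -1   -1   -1   -1
-36   -1   -1   -1   -1   -1   -1
side
76   -0    .   21   26   26    .
72    3    .   21   24   36    .
68    5    .    5   12   38    .
64    .    .    .   -0   41    .
60   16    .    5    8   41    .
56   15   39    2    9   43    .
52   19   38    3   13   37   23
48   19   39    2   12   29   23
44   19   39    3   15   23   17
40   17   25    6   17   28    .
36   16   33    6    2   29    .
32    4    .    2    1   29    .
28    .    .    .    .   26   26
24    .    .   -1    .   25   -2
20    .    .    2    .   23   21
16   21    .    1    .   20   23
12   23   25   13    .    2    2
8   24   27    2    .    .    3
4   27   26    2   25    .    3
0   25   27    2   24    .    0
-4   25   26    8   26    .    2
-8   22   27   15   26    .    0
-12   10   26   22   26    .    3
-16    1   26   21   26   24    4
-20    1   16   24   25   22    4
-24    1    1   25   24    2    3
-28    2    2   24    9    2    1
-32    2    2   25    0    3    3
-36    3    3    3    2    3    2
```

```bash
cat >> h.py <<'E'
def s2w(x,y,z):
    c,s=np.cos(SA),np.sin(SA); x/=1000;y/=1000
    return (SC[0]+x*c-y*s,SC[1]+x*s+y*c,z)
def to(*tg):
    """tg: teeth centre stand x,y mm, tip height world mm, yaw deg of rake rel. stand y (ccw +)"""
    s=rig.observe(); L=[]
    for x,y,z,a in tg:
        b=np.deg2rad(a); L.append((s2w(x+85*np.sin(b),y-85*np.cos(b),(z+54.5)/1000),np.degrees(SA)+a))
    plan(s["eef_pos"],s["ee_rot"],L)
E
python3 -c "
from h import *
to((-1.5,17,106,-7.6),(-1.5,17,56,-7.6),(-1.5,17,45,-7.6))"
```

```text
T [108.2, -15.8, 131.3] rot [0.003, -0.0, 0.132]
T [0.0, 0.0, 50.0] rot [0.0, 0.0, 0.0]
T [0.0, 0.0, 11.0] rot [0.0, 0.0, 0.0]
```

```bash
python3 -m inch '[{"translation":[40,-16,30],"rot":[0,0,0.132],"jaw":0},{"translation":[80,-16,60],"rot":[0,0,0.132],"jaw":0},{"translation":[108,-16,95],"rot":[0,0,0.132],"jaw":0},{"translation":[108,-16,125],"rot":[0,0,0.132],"jaw":0},{"translation":[108,-16,130],"rot":[0,0,0.132],"jaw":0}]' | sed -n 2,4p
python3 -c "
from h import *
to((-1.5,17,106,-7.6))
prof('t1',[0]) if 0 else None
s=rig.observe(); d=rig.snapshot('wrist'); d.update(p=s['eef_pos'],q=s['ee_rot']); print(stand(s['eef_pos'])*1000)
K=d['mtx'];M=d['mount']
# bar pixels: project rake bar ends (tool frame) & compare
H=hsv(d)
for t in ((.085,-.049,-.0035),(.085,.049,-.0035),(.085,0,-.0035)):
    c=np.linalg.inv(M)@np.array([*t,1]); print((K@c[:3]/c[2])[:2].round(1))
"
```

```text
eef_pos: [0.5086, -0.0188, 0.1568]
ee_rot: [0.776, 0.631, -0.003, -0.002]
contact_force: [-0.5, -0.6, -1.9]
T [-4.2, 5.1, -3.7] rot [-0.007, 0.002, 0.009]
[-17.35443075 -62.47464926 156.7814188 ]
[207.3 122.2]
[430.3 122.2]
[318.8 122.2]
```

```bash
python3 -m inch '[{"translation":[0,0,0],"rot":[0,0,0],"jaw":0},{"translation":[0,0,0],"rot":[0,0,0],"jaw":0}]' | sed -n 2,4p; python3 -c "
from h import *
to((-1.5,17,106,-7.6))"
```

```text
eef_pos: [0.5128, -0.0221, 0.162]
ee_rot: [0.778, 0.629, 0.001, 0.001]
contact_force: [0.3, -0.1, -0.9]
T [-1.9, 0.4, 1.5] rot [0.002, -0.001, 0.003]
```

```bash
python3 -m inch '[{"translation":[-1,0,15],"rot":[0,0,0],"jaw":0},{"translation":[-1,0,27],"rot":[0,0,0],"jaw":0},{"translation":[-1,0,35],"rot":[0,0,0],"jaw":0},{"translation":[-1,0,42],"rot":[0,0,0],"jaw":0},{"translation":[-1,0,49],"rot":[0,0,0],"jaw":0}]' | sed -n 2,4p
python3 -m inch '[{"translation":[0,0,2],"rot":[0,0,0],"jaw":0},{"translation":[0,0,4],"rot":[0,0,0],"jaw":0},{"translation":[0,0,5],"rot":[0,0,0],"jaw":0},{"translation":[0,0,6],"rot":[0,0,0],"jaw":0}]' | sed -n 2,4p; python3 -c "
from h import *
to((-1.5,17,45,-7.6))"
```

```text
eef_pos: [0.5116, -0.0226, 0.1113]
ee_rot: [0.777, 0.629, 0.0, 0.0]
contact_force: [0.3, 1.0, -1.7]
eef_pos: [0.5116, -0.0225, 0.1057]
ee_rot: [0.777, 0.629, 0.0, 0.0]
contact_force: [-0.4, 0.3, -1.0]
T [-1.2, 1.4, 6.2] rot [0.0, -0.0, 0.005]
```

```bash
python3 -m inch '[{"translation":[0,0,1],"rot":[0,0,0],"jaw":0},{"translation":[0,0,2],"rot":[0,0,0],"jaw":0},{"translation":[0,0,3],"rot":[0,0,0],"jaw":0},{"translation":[0,0,4],"rot":[0,0,0],"jaw":0},{"translation":[0,0,4],"rot":[0,0,0],"jaw":0}]' | sed -n 2,4p
for i in 1; do python3 -m inch '[{"translation":[0,0,0.5],"rot":[0,0,0],"jaw":0},{"translation":[0,0,0.5],"rot":[0,0,0],"jaw":0}]' | sed -n 2,4p; done
python3 -m inch '[{"translation":[0,0,0.5],"rot":[0,0,0],"jaw":0},{"translation":[0,0,0.5],"rot":[0,0,0],"jaw":0}]' | sed -n 2,4p
python3 -m inch '[{"translation":[0,0,0.5],"rot":[0,0,0],"jaw":0},{"translation":[0,0,0.5],"rot":[0,0,0],"jaw":0}]' | sed -n 2,4p
```

```text
eef_pos: [0.5113, -0.0225, 0.1014]
ee_rot: [0.777, 0.629, -0.0, -0.0]
contact_force: [-1.3, -0.2, -1.7]
eef_pos: [0.5114, -0.0225, 0.101]
ee_rot: [0.777, 0.629, -0.0, -0.0]
contact_force: [0.1, 0.0, -1.8]
eef_pos: [0.5114, -0.0226, 0.1005]
ee_rot: [0.777, 0.629, -0.0, -0.0]
contact_force: [0.1, 0.0, -2.3]
eef_pos: [0.5114, -0.0225, 0.1]
ee_rot: [0.777, 0.629, -0.0, -0.0]
contact_force: [0.2, 0.3, -2.0]
```

```bash
for k in a; do
python3 -m inch '[{"translation":[0,0,0.5],"rot":[0,0,0],"jaw":0},{"translation":[0,0,0.5],"rot":[0,0,0],"jaw":0}]' | sed -n '2p;4p'
python3 -m inch '[{"translation":[0,0,0.5],"rot":[0,0,0],"jaw":0},{"translation":[0,0,0.5],"rot":[0,0,0],"jaw":0}]' | sed -n '2p;4p'; done
```

```text
eef_pos: [0.5114, -0.0225, 0.0995]
contact_force: [-0.7, -0.1, -1.6]
eef_pos: [0.5115, -0.0226, 0.0992]
contact_force: [-0.2, -0.5, 1.0]
```

```bash
python3 -m inch '[{"translation":[0,0,0.5],"rot":[0,0,0],"jaw":0},{"translation":[0,0,0.5],"rot":[0,0,0],"jaw":0}]' | sed -n '2p;4p'
```

```text
eef_pos: [0.5116, -0.0227, 0.0988]
contact_force: [-1.0, -0.8, 2.5]
```

Bed felt at tip height of about 45 mm, at 4 N. Now I draw with the slope.

```bash
python3 -m inch '[{"translation":[-5,0.7,0.1],"rot":[0,0,0],"jaw":0},{"translation":[-10,1.3,0.4],"rot":[0,0,0],"jaw":0},{"translation":[-15,2,0.7],"rot":[0,0,0],"jaw":0},{"translation":[-20,2.6,1.1],"rot":[0,0,0],"jaw":0},{"translation":[-25,3.3,1.5],"rot":[0,0,0],"jaw":0}]' | sed -n '2p;4p'
python3 -c "
from h import *
to((-1.5,-11,43,-7.6),(-1.5,-35,41,0))"
```

```text
eef_pos: [0.5094, -0.048, 0.097]
contact_force: [0.6, 3.0, 0.4]
T [-3.5, 1.9, -0.5] rot [-0.0, -0.0, 0.004]
T [-23.0, 14.4, 2.0] rot [0.0, 0.0, -0.133]
```

```bash
python3 -m inch '[{"translation":[-5,3,0.35],"rot":[0,0,-0.027],"jaw":0},{"translation":[-10,6,0.7],"rot":[0,0,-0.054],"jaw":0},{"translation":[-15,9,1.1],"rot":[0,0,-0.08],"jaw":0},{"translation":[-20,11.5,1.5],"rot":[0,0,-0.107],"jaw":0},{"translation":[-25,14.5,1.9],"rot":[0,0,-0.133],"jaw":0}]' | sed -n '2,4p'
python3 -c "
from h import *
to((-1.5,-35,41,0),(-1.5,-75,38,0))"
```

```text
eef_pos: [0.5183, -0.0758, 0.095]
ee_rot: [0.733, 0.68, -0.0, -0.0]
contact_force: [0.5, 1.3, 0.1]
T [-1.6, 1.5, -0.5] rot [-0.0, 0.0, 0.006]
T [-40.0, -0.0, 3.0] rot [0.0, 0.0, 0.0]
```

```bash
python3 -m inch '[{"translation":[-5,0,0.4],"rot":[0,0,0],"jaw":0},{"translation":[-10,0,0.8],"rot":[0,0,0],"jaw":0},{"translation":[-15,0,1.2],"rot":[0,0,0],"jaw":0},{"translation":[-20,0,1.6],"rot":[0,0,0],"jaw":0}]' | sed -n '2,4p'
python3 -m inch '[{"translation":[-5,0,0.4],"rot":[0,0,0],"jaw":0},{"translation":[-10,0,0.8],"rot":[0,0,0],"jaw":0},{"translation":[-15,0,1.1],"rot":[0,0,0],"jaw":0},{"translation":[-20,0,1.5],"rot":[0,0,0],"jaw":0},{"translation":[-20,0,1.5],"rot":[0,0,0],"jaw":0}]' | sed -n '2,4p'
```

```text
eef_pos: [0.5167, -0.0955, 0.0935]
ee_rot: [0.734, 0.679, -0.0, -0.0]
contact_force: [-0.0, 2.0, 0.7]
eef_pos: [0.5151, -0.1164, 0.0921]
ee_rot: [0.734, 0.679, -0.0, 0.0]
contact_force: [-0.6, -0.9, 1.6]
```

```bash
python3 -m inch '[{"translation":[3,0,-10],"rot":[0,0,0],"jaw":0},{"translation":[3,0,-50],"rot":[0,0,0],"jaw":0},{"translation":[-20,0,-100],"rot":[0,0,0],"jaw":0},{"translation":[-60,0,-130],"rot":[0,0,0],"jaw":0},{"translation":[-60,0,-130],"rot":[0,0,0],"jaw":0}]' | sed -n 1,4p
python3 -c "
from h import *
topdown('t2')
prof('t2',range(148,-150,-6),views=('side',))"
```

```text
clock: 14.8
eef_pos: [0.512, -0.1809, 0.2273]
ee_rot: [0.736, 0.677, 0.002, 0.004]
contact_force: [0.2, -0.7, -1.4]
(600, 786, 3)
side
148   39   40   40   36   40   40
142   25   25   23   22   25   38
136   24   25    8   26   25   25
130   25   26   22   24   27   27
124   22   28   25   23   27   18
118    5   26   26   26   26    2
112    2   25   26   25   25    2
106    2    1   26   26   21    .
100    2    3   21    .    3    .
94    3    3   26   26    0    .
88    2    3   25   26    .    .
82    1    .   25   27    .    .
76    3    .   21   24   33    .
70    1    .   19   15   35    .
64    .    .    .    6   42    .
58   16   37    5    8   43    .
52   18   38    0   12   36    .
46   15   38    7   14   26    .
40   16   31    4   17   25    .
34    8   29    2    1   27    .
28    4    1    2    3   28    .
22    1    3    3    2   27    .
16    2    2    3   -0   24   -0
10    3    1    2    3    .    0
4    2    3   -0    2   -0    .
-2    3    3    1    3    2    0
-8    2    2    0    0    2    4
-14    2    2    2    1    2    3
-20    1    1    1    1    2    0
-26    3    2    2    1    2    2
-32    2    2    3    2    3    2
-38    2    3    3    1    3    2
-44    3    2    1    3    2    2
-50    2    2    2    1    3    1
-56    4    3    2    3    3    2
-62    3    1    2    .    3    3
-68    .    .   20    .    2    2
-74    .    .   20    .    .    2
-80    .   24   23    .    .    1
-86   26   25   25   27    .    2
-92   24   25   25   27    8    2
-98   23   28   25   26   23    2
-104   19   27   25   23    1    1
-110    3   23   24    2    2    2
-116    1    6   20    2    3    2
-122    3    1    3    2    2    3
-128    .    .    .    .    .    .
-134    .    .    .    .    .    .
-140  -17  -17    .    .  -19    .
-146  -15  -17  -23    .  -16  -15
```

View pics/t2.png

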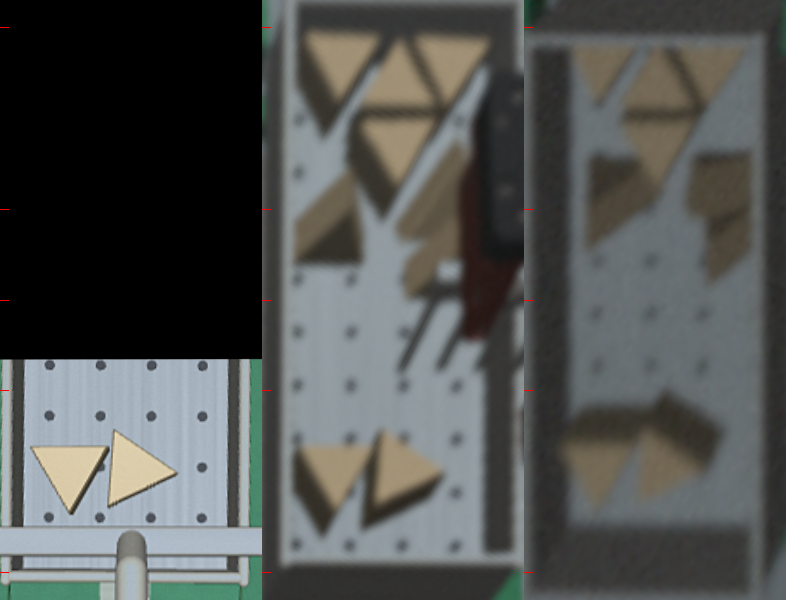

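Two chunks now lie flat in the low third (y about -90) and four are in the high third. The three standing ones are at y about 30–60, with the left one close to the 50 mm line, so I measure them from nearer.

```bash
python3 -m inch '[{"translation":[50,0,15],"rot":[0,0,0],"jaw":0},{"translation":[95,0,25],"rot":[0,0,0],"jaw":0},{"translation":[95,0,25],"rot":[0,0,0],"jaw":0},{"translation":[95,0,25],"rot":[0,0,0],"jaw":0}]' | sed -n 1,4p
python3 -c "
from h import *
topdown('t3')
prof('t3',range(100,10,-3),xs=range(-54,58,6),views=('wrist',))"
```

```text
clock: 15.35
eef_pos: [0.517, -0.0774, 0.1954]
ee_rot: [0.732, 0.681, -0.001, -0.001]
contact_force: [0.6, -0.9, -1.8]
(600, 786, 3)
wrist
100    .    .    .    .    .    .    .    .    .    .    .    .    .    .    .    .    .    .    .
97    .    .    .    .    .    .    .    .    .    .    .    .    .    .    .    .    .    .    .
94    .    .    .    .    .    .    .    .    .    .    .    .    .    .    .    .    .    .    .
91    .    .    .    .    .    .    .    .    .    .    .    .    .    .    .    .    .    .    .
88    .    .    .    .    .    .    .    .    .    .    .    .    .    .    .    .    .    .    .
85    .    .    .    .    .    .    .    .    .    .    .    .    .    .    .    .    .    .    .
82    .    .    .    .    .    .    .    .    .    .    .    .    .    .    .    .    .    .    .
79    .    .    .    .    .    .    .    .    .    .    .    .    .    .    .    .    .    .    .
76    .    .    .    .    .    .    .    .    .    .    .    .    .    .    .    .    .    .    .
73    .    .    .    .    .    .    .    .    .    .    .    .    .    .    . 
[... 1279 characters left out ...]
  28   17   31
31   -1   -0   -1   -1   -1   -0   -0   -1   -1   -1   -1    4   13   24   34   36   28   17   31
28   -1   -1   -1   -1   -1   -0   -1   -1   -1   -1   -1    3   13   24   35   36   28   17   27
25   -1   -1   -1   -1   -1   -1   -1   -1   -1   -1   -0    3   13   24   34   36   28   17   30
22   -1   -1   -1   -1   -1   -1   -1   -1   -1   -1   -0    3   13   24   34   36   28   16   29
19   -1   -1   -1   -1   -1   -1   -1   -1   -1   -1   -1   -0   11   21   32   35   24   12   29
16   -1   -1   -1   -1   -1   -1   -1   -1   -1   -0   -1   -0   -0   -1   10   30   -1   -1   30
13   -1   -0   -1   -1   -1   -1   -1   -1   -1   -0   -1   -1   -1   -1   -1   -1   -1   -1   28
```

View pics/t3.png

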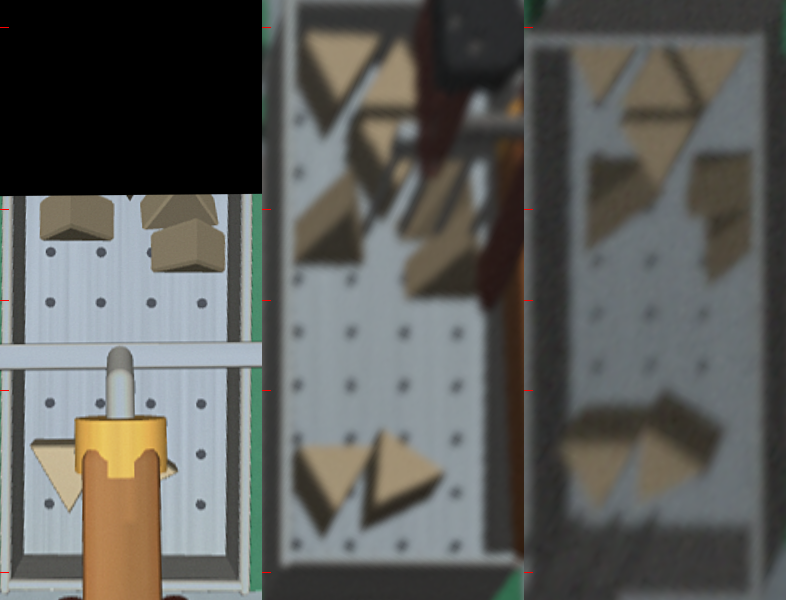

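From nearer: the left standing chunk spans y 36–60 (centre about 48), the right front one 17–42 and the leaning rear right one about 44–75. To draw only the left one, I roll the rake 25° left-side-down, so the right teeth pass above the others.

```bash
python3 -c "
from h import *
s=rig.observe(); r=R.from_quat(s['ee_rot']); p=np.array(s['eef_pos']); print(stand(p)*1000, np.degrees(np.arctan2(*r.apply([0,1,0])[[1,0]]))-np.degrees(SA))
for y,z in ((68,.185),(68,.127)):
    t=np.array(s2w(-30,y-85,z)); print((r.inv().apply(t-p)*1000).round(1))
"
```

```text
[  -3.26882804 -123.63536815  196.70923739] 0.22343996794439036
[106.7 -26.3  11.7]
[106.8 -26.3  69.7]
```

```bash
python3 -m inch '[{"translation":[25,-7,0],"rot":[-0.11,0,0],"jaw":0},{"translation":[55,-14,0],"rot":[-0.22,0,0],"jaw":0},{"translation":[85,-20,5],"rot":[-0.33,0,0],"jaw":0},{"translation":[107,-26,12],"rot":[-0.436,0,0],"jaw":0},{"translation":[107,-26,12],"rot":[-0.436,0,0],"jaw":0}]' | sed -n 1,4p
python3 -c "
from h import *
rig.snapshot('side')
s=rig.observe(); r=R.from_quat(s['ee_rot']); p=np.array(s['eef_pos']); print(stand(p)*1000,r.apply([0,0,1]).round(3),r.apply([1,0,0]).round(3))
tip=p+r.apply([.085,0,.0545]); print('tip',stand(tip)*1000)
for k in (-45,-27,-9,9,27,45): print(stand(p+r.apply([.085,k/1000,.0545]))*1000)
t=np.array(s2w(-30,68-85,.127)); print((r.inv().apply(t-p)*1000).round(1), 'up/down 10mm:',(r.inv().apply([0,0,-.01])*1000).round(2),'-y 10mm',(r.inv().apply(np.array(s2w(0,-10,0))-np.array(s2w(0,0,0)))*1000).round(2))
"
```

```text
clock: 16.0
eef_pos: [0.4982, 0.0291, 0.1841]
ee_rot: [0.716, 0.664, 0.147, 0.159]
contact_force: [0.4, -0.5, -2.2]
[-32.15856935 -15.17548467 183.65815723] [ 0.421 -0.031 -0.907] [0.075 0.997 0.001]
tip [ -9.72120033  70.00429555 134.30008278]
[-50.51317473  69.74052737 115.3015236 ]
[-34.19638497  69.84603464 122.90094727]
[-17.87959521  69.95154191 130.50037095]
[ -1.56280545  70.05704918 138.09979462]
[ 14.75398431  70.16255646 145.69921829]
[ 31.07077407  70.26806373 153.29864196]
[ -1.9 -22.   52.3] up/down 10mm: [-0.01 -4.22  9.07] -y 10mm [-10.    -0.06  -0.03]
```

```bash
python3 -m inch '[{"translation":[-1,-6,13],"rot":[0,0,0],"jaw":0},{"translation":[-1,-12,26],"rot":[0,0,0],"jaw":0},{"translation":[-1,-18,38],"rot":[0,0,0],"jaw":0},{"translation":[-1,-22,47],"rot":[0,0,0],"jaw":0},{"translation":[-1,-24,52],"rot":[0,0,0],"jaw":0}]' | sed -n '2p;4p'
python3 -m inch '[{"translation":[-6,0.2,0.3],"rot":[0,0,0],"jaw":0},{"translation":[-12,0.4,0.6],"rot":[0,0,0],"jaw":0},{"translation":[-18,0.6,1],"rot":[0,0,0],"jaw":0},{"translation":[-24,0,1.4],"rot":[0,0,0],"jaw":0},{"translation":[-29,0,1.8],"rot":[0,0,0],"jaw":0}]' | sed -n '2p;4p'
python3 -m inch '[{"translation":[-3,0,0],"rot":[0,0,0],"jaw":0},{"translation":[-6,0,0],"rot":[0,0,0],"jaw":0},{"translation":[-6,0,0],"rot":[0,0,0],"jaw":0},{"translation":[-2,0,0],"rot":[0,0,0],"jaw":0},{"translation":[-2,10,-22],"rot":[0,0,0],"jaw":0}]' | sed -n '2p;4p'
python3 -c "
from h import *
s=rig.observe(); print(stand(np.array(s['eef_pos'])+R.from_quat(s['ee_rot']).apply([.085,0,.0545]))*1000)"
```

```text
eef_pos: [0.5007, 0.0258, 0.1272]
contact_force: [0.2, -0.6, -1.7]
eef_pos: [0.4997, -0.0027, 0.1266]
contact_force: [-0.0, -0.1, -0.9]
eef_pos: [0.4967, -0.0031, 0.148]
contact_force: [0.1, 0.2, -1.2]
[-8.22507245 37.26357795 98.25956488]
```

```bash
python3 -m inch '[{"translation":[0,20,-43],"rot":[0,0,0],"jaw":0},{"translation":[-20,38,-75],"rot":[0.1,0,0],"jaw":0},{"translation":[-60,45,-90],"rot":[0.22,0,0],"jaw":0},{"translation":[-100,45,-90],"rot":[0.33,0,0],"jaw":0},{"translation":[-140,45,-90],"rot":[0.436,0,0],"jaw":0}]' | sed -n '2,4p'
python3 -c "
from h import *
topdown('t4')
prof('t4',range(80,-2,-4),xs=range(-54,58,6),views=('side','scene'))"
```

```text
eef_pos: [0.4916, -0.144, 0.2528]
ee_rot: [0.733, 0.68, 0.0, -0.0]
contact_force: [1.1, -0.8, -1.1]
(600, 786, 3)
side
80  -42    3    2    2    2    3   14   25   24   25   26    .    2    1    .    .    .    .    0
76  -41    0    1    3    2    1    2   22   26   24   26    .    .    .    .    .    .    .    3
72  -41    1    3    1    2    1    3    3   23   24   24    1    .    .    .    .    .    .    2
68  -41    0    2    2    2    3    2    1   21   23   14   10   15    .    .    .    .    .    .
64  -41   -1    2    2    2    3    2    2    6   23   16   11   17    .    .    .    .    .    .
60  -40    4    3   -0    1    1    1    3    3   27    1   17   20    .    .    .    .    .    .
56  -41    4    2    1    1    0    .    4    3    3    .   17   27   27    .    .    .    .    .
52  -42    2    1    0    1    4    .    4    3    0    7   17   27   26    .   27   27   22    3
48  -40    2    2    2    .    .    .    2    3    2   10   21   27    .   24   29    .    .    .
44  -41    2    3    3    .    .    .    3    2    .    6   21   21   19   25    .    .   12   12
4
[... 2434 characters left out ...]
34   27   19  -41
24   -1    .    .    .   34   32   19   10    1   -0   -0   -1    .    .    .   34   29   16  -41
20    0    .    .    .   33   30   21   10   -1   -3   -1   -2    .    .    .   34   26   -6  -41
16   -3    .    .    .   36   29   15    7   -3   -1   -1   -1    .    .    .    .    .  -41  -40
12   -4    .    .   24   33   28   18    9   -2   -3   -3   -2    .    .    .    .    .  -40  -39
8   -1    .    .    .   33   27   17    1   -1   -3   -2   -0    .    .    .    .   -3  -41  -39
4   -2    .    .    .   29    .    .   -1   -4   -3   -1    0    .    .    .   -1   -2  -40  -40
0   -1    .    .    .    .    .   -1   -2   -0   -1   -1   -3    .    .    .   -2   -5  -39  -40
```

View pics/t4.png

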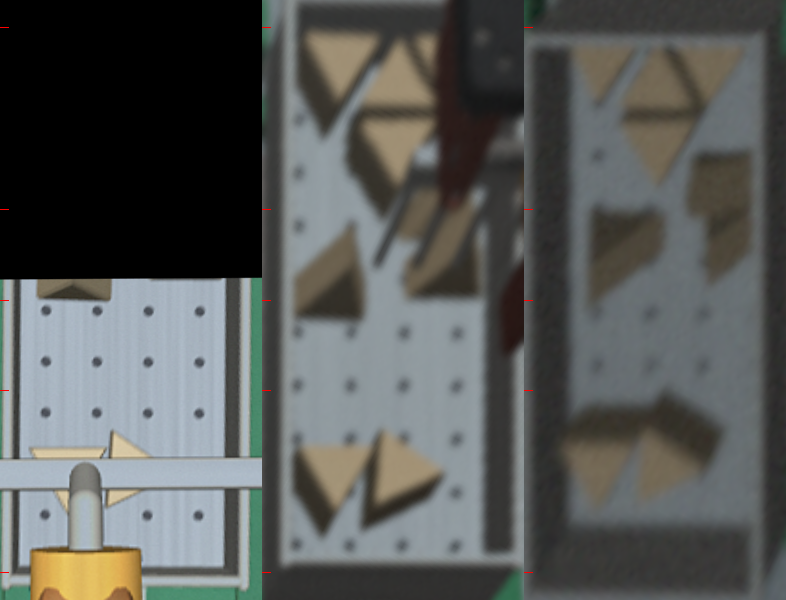

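The left chunk is now at y 4–32 (centre about 18) and the right front one at about 30. Two lie at about -90 and at least four are in the high third, all in one layer. Next I check whether the rake slipped in the grip, then plan the return.

```bash
python3 - <<'E'
from h import *
a=np.load("wrist2.npz")["image"]; b=np.load("t4_wrist.npz")["image"]
for (x0,x1,y0,y1) in ((290,348,168,212),(300,335,118,145),(196,240,112,145),(400,440,112,145)):
    r=cv2.matchTemplate(b[y0-25:y1+25,x0-25:x1+25],a[y0:y1,x0:x1],cv2.TM_CCOEFF_NORMED); _,v,_,l=cv2.minMaxLoc(r); print("shift",l[0]-25,l[1]-25,round(v,3))
s=rig.observe(); print(s["eef_pos"])
plan(s["eef_pos"],s["ee_rot"],[((.53,-.25,.19),-43),((.516,-.328,.17),-81.5),((.5158,-.328,.1),-81.5),((.5158,-.328,.0605),-81.5)])
E
```

```text
shift 0 0 0.976
shift 0 0 0.856
shift 0 0 0.709
shift 2 0 0.908
[ 0.49147194 -0.14565191  0.2504301 ]
T [-100.7, 46.9, 60.6] rot [0.0, 0.003, 0.669]
T [-66.6, 43.0, 20.0] rot [0.0, 0.0, 0.672]
T [-0.2, -0.0, 70.0] rot [0.0, 0.0, 0.0]
T [0.0, 0.0, 39.5] rot [0.0, 0.0, 0.0]
```

```bash
python3 -m inch '[{"translation":[-25,12,15],"rot":[0,0,0.134],"jaw":0},{"translation":[-50,24,30],"rot":[0,0,0.268],"jaw":0},{"translation":[-75,36,45],"rot":[0,0,0.4],"jaw":0},{"translation":[-100,47,60],"rot":[0,0,0.535],"jaw":0},{"translation":[-101,47,60],"rot":[0,0,0.669],"jaw":0}]' | sed -n '2,3p'
python3 -m inch '[{"translation":[-15,10,5],"rot":[0,0,0.134],"jaw":0},{"translation":[-30,20,10],"rot":[0,0,0.268],"jaw":0},{"translation":[-48,30,15],"rot":[0,0,0.4],"jaw":0},{"translation":[-66,43,20],"rot":[0,0,0.535],"jaw":0},{"translation":[-66,43,20],"rot":[0,0,0.672],"jaw":0}]' | sed -n '2,3p'
python3 -m inch '[{"translation":[0,0,0],"rot":[0,0,0],"jaw":0},{"translation":[0,0,0],"rot":[0,0,0],"jaw":0}]' | sed -n '2,3p'
python3 -c "
from h import *
s=rig.observe()
plan(s['eef_pos'],s['ee_rot'],[((.5158,-.328,.1),-81.5),((.5158,-.328,.0605),-81.5)])"
```

```text
eef_pos: [0.529, -0.2487, 0.1888]
ee_rot: [0.918, 0.397, -0.001, 0.0]
eef_pos: [0.5153, -0.3263, 0.1703]
ee_rot: [0.997, 0.072, -0.0, 0.001]
eef_pos: [0.5171, -0.3232, 0.1706]
ee_rot: [0.997, 0.079, -0.0, -0.0]
T [-2.0, 4.6, 70.6] rot [-0.001, 0.0, 0.01]
T [0.0, 0.0, 39.5] rot [0.0, 0.0, 0.0]
```

```bash
python3 -m inch '[{"translation":[-1,3,20],"rot":[0,0,0.005],"jaw":0},{"translation":[-1,3,40],"rot":[0,0,0.005],"jaw":0},{"translation":[-1,3,55],"rot":[0,0,0.005],"jaw":0},{"translation":[-1,3,65],"rot":[0,0,0.005],"jaw":0},{"translation":[-1,3,65],"rot":[0,0,0.005],"jaw":0}]' | sed -n '2,4p'
python3 -m inch '[{"translation":[0,0,0],"rot":[0,0,0],"jaw":0},{"translation":[0,0,0],"rot":[0,0,0],"jaw":0}]' | sed -n '2,4p'
python3 -c "
from h import *
s=rig.observe()
plan(s['eef_pos'],s['ee_rot'],[((.5158,-.328,.0605),-81.5)])"
```

```text
eef_pos: [0.5155, -0.3272, 0.1046]
ee_rot: [0.997, 0.075, -0.001, -0.001]
contact_force: [-0.3, -0.8, -2.4]
eef_pos: [0.5165, -0.3287, 0.1068]
ee_rot: [0.997, 0.074, 0.001, 0.0]
contact_force: [-0.4, 1.0, -1.5]
T [-0.6, -0.8, 46.2] rot [0.001, -0.001, -0.0]
```

```bash
python3 -m inch '[{"translation":[0,0,9],"rot":[0,0,0],"jaw":0},{"translation":[0,0,18],"rot":[0,0,0],"jaw":0},{"translation":[0,0,26],"rot":[0,0,0],"jaw":0},{"translation":[0,0,33],"rot":[0,0,0],"jaw":0},{"translation":[0,0,40],"rot":[0,0,0],"jaw":0}]' | sed -n '2,4p'
python3 -m inch '[{"translation":[0,0,2],"rot":[0,0,0],"jaw":0},{"translation":[0,0,4],"rot":[0,0,0],"jaw":0},{"translation":[0,0,5],"rot":[0,0,0],"jaw":0},{"translation":[0,0,5],"rot":[0,0,0],"jaw":0}]' | sed -n '2,4p'
```

```text
eef_pos: [0.5158, -0.3282, 0.065]
ee_rot: [0.997, 0.074, -0.0, -0.0]
contact_force: [-0.3, -0.7, -1.4]
eef_pos: [0.516, -0.3284, 0.061]
ee_rot: [0.997, 0.074, 0.0, 0.0]
contact_force: [0.1, 0.7, -1.5]
```

Within 0.5 mm of home, so I open and retreat upwards.

```bash
python3 -m inch '[{"translation":[0,0,0.5],"rot":[0,0,0],"jaw":0.2},{"translation":[0,0,0.5],"rot":[0,0,0],"jaw":0.6},{"translation":[0,0,0.5],"rot":[0,0,0],"jaw":0.6},{"translation":[0,0,0.5],"rot":[0,0,0],"jaw":0.6},{"translation":[0,0,0.5],"rot":[0,0,0],"jaw":0.6}]' | tail -3
python3 -m inch '[{"translation":[0,0,0],"rot":[0,0,0],"jaw":0.6},{"translation":[0,0,-20],"rot":[0,0,0],"jaw":0.6},{"translation":[0,0,-60],"rot":[0,0,0],"jaw":0.6},{"translation":[-20,0,-110],"rot":[0,0,0],"jaw":0.6},{"translation":[-28,0,-160],"rot":[0,0,0],"jaw":0.6}]' | tail -4
python3 -m inch '[{"translation":[0,0,0],"rot":[0,0,0],"jaw":0.6},{"translation":[0,0,0],"rot":[0,0,0],"jaw":0.6},{"translation":[0,0,0],"rot":[0,0,0],"jaw":0.6}]' | head -3
python3 - <<'E'
from h import *
s=rig.observe(); d=rig.snapshot("wrist"); d.update(p=s["eef_pos"],q=s["ee_rot"]); cv2.imwrite("pics/w3.png",d["image"][:,:,::-1])
H=hsv(d).astype(int)
m=((H[...,0]<22)&(H[...,1]>80)&(H[...,2]>135)).astype(np.uint8); m[:,:280]=0;m[:,380:]=0;m[345:]=0
v,u=np.where(m); print(v.min(),v.max(),u.min(),u.max())
P=wray(d,[((u[v==a].min()+u[v==a].max())/2,a) for a in range(150,320,10)],.088); l=cv2.fitLine(P[:,:2].astype(np.float32),cv2.DIST_L2,0,.01,.01).ravel(); print(l)
print("end",wray(d,[(326.5,v.max()-.5)],.086), "line y at x=.4799", l[3]+(.4799-l[2])*l[1]/l[0])
for r in (160,200,240,280,310): print(r,d["range_z"][r,int(np.median(u[v==r]))])
W=None
dw=dict(d); rr=R.from_quat(s["ee_rot"]).as_matrix(); M=d["mount"]; Rw=rr@M[:3,:3]; o=s["eef_pos"]+rr@M[:3,3]; dw["R"]=Rw.T; dw["t"]=-Rw.T@o
C=cloud(dw); print("handle top z",[round(float(C[r,int(np.median(u[v==r])),2]),4) for r in (160,200,240,280,310)])
E
```

```text
contact_force: [-0.1, 0.1, -0.2]
width: 0.0483
grasp_force: 0.0
ee_rot: [0.997, 0.073, -0.001, -0.0]
contact_force: [1.1, -0.2, 0.1]
width: 0.0532
grasp_force: 0.0
clock: 22.3
eef_pos: [0.4888, -0.3314, 0.2148]
ee_rot: [0.997, 0.074, -0.001, -0.001]
123 341 289 351
[ 0.98906386  0.14748807  0.49041486 -0.33136222]
end [[ 0.3837665  -0.35507838  0.086     ]] line y at x=.4799 -0.33293018
160 0.2811246
200 0.29037
240 0.30009505
280 0.30968615
310 0.31829897
handle top z [0.0865, 0.0864, 0.0864, 0.0871, 0.0868]
```

```bash
python3 - <<'E'
from h import *
topdown('t5',False); prof('t5',range(82,40,-6),xs=(15,21,27,33,39,45),views=("side","scene"))
E
python3 -c "
import rig; print(rig.finish_job())"
```

```text
side
82   23    1    .    .    .    .
76    2   27   35    .    .    .
70   14   30   38    .    .    .
64   16   29   43    .    .    .
58   21   35   44   40    .    .
52   26   29   37   34   31   23
46   21   23   25   21    .   24
scene
82   17   -1   -1   -2   -0  -44
76   -3   19   31   26   15  -44
70    7   20   34   31   21    9
64   18   15   38   38   23   14
58   22   22   37   37   28   22
52   23   23    .   29   22   17
46    .    .    .   18   24   17
the job is handed in; nothing more can be done
None
```

I handed the job in at about 22 s of the 72 s allowed, but `finish_job` returned no verdict: the chunks measure as one layer (2 low, 2 middle, 5 high, one of the high ones leaning) and the rake is back level in its rest.

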